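# Put two brush washers back together

### The job

Put the two steel brush washers back together for the night: first stand the sieve insert that fits each empty pot on the pot's floor, stem up, then cover it with that pot's own domed lid, knob up and sitting level on the rim all round. Large parts go to the large pot and small parts to the small one. Leave both pots and all the paint jars and the white tub standing where they are.

Things in the scene. Friction and masses are not known exactly. Their poses are not given: they have to be found in the camera images.
- large_pot: Large brush-washer pot: plain steel, straight sides, open top, outside diameter 116, height to rim 84, wall 3 (clear inside diameter 109), floor 3 thick (mm); a thin wire bail hangs against its side. Loose, 0.2 to 0.5 kg, upright. Origin: centre of its underside; z up.
- large_sieve: Large sieve insert: perforated steel disc, diameter 96, upper face 18 above the feet of its three legs; upright central stem, diameter 8, ending in a black cylindrical grip, diameter 16, length 28, top 107 above the feet (mm). Starts stem up, about 0.1 kg. Fits the large pot with 7 play all round; the grip then stands 26 above the rim. Origin: on the axis, level with the feet; z up the stem.
- large_lid: Large domed steel lid: 136 across its skirt, 75 high. Skirt goes outside the pot rim (play 8 all round at its mouth, 3.5 within); a shoulder 12 above the skirt's edge rests on the rim; dome top at 49, clears the sieve grip by 8. Black knob on top, diameter 22, from 49 to 75 (mm). Starts knob up, about 0.1 kg. Origin: on the axis, level with the skirt's lower edge; z up.
- small_pot: Small brush-washer pot: plain steel, straight sides, open top, outside diameter 88, height to rim 70, wall 3 (clear inside diameter 81), floor 3 thick (mm); a thin wire bail hangs against its side. Loose, 0.2 to 0.5 kg, upright. Origin: centre of its underside; z up.
- small_sieve: Small sieve insert: perforated steel disc, diameter 68, upper face 18 above the feet of its three legs; upright central stem, diameter 8, ending in a black cylindrical grip, diameter 16, length 28, top 93 above the feet (mm). Starts stem up, about 0.1 kg. Fits the small pot with 7 play all round; the grip then stands 26 above the rim. Origin: on the axis, level with the feet; z up the stem.
- small_lid: Small domed steel lid: 108 across its skirt, 75 high. Skirt goes outside the pot rim (play 8 all round at its mouth, 3.5 within); a shoulder 12 above the skirt's edge rests on the rim; dome top at 49, clears the sieve grip by 8. Black knob on top, diameter 22, from 49 to 75 (mm). Starts knob up, about 0.1 kg. Origin: on the axis, level with the skirt's lower edge; z up.
- gesso_tub: Bystander: a round white lidded gesso tub, 72 mm diameter, 62 mm high, loose, may stand in any of the places. Origin: centre of its underside.
- jar_a: Bystander: a small green paint jar with a white cap, 42 mm diameter, 46 mm high, loose, standing between the task's things. Origin: centre of its underside.
- jar_b: Bystander: a small terracotta paint jar with a white cap, 42 mm diameter, 46 mm high, loose, standing between the task's things. Origin: centre of its underside.
- jar_c: Bystander: a small blue paint jar with a white cap, 42 mm diameter, 46 mm high, loose, standing between the task's things. Origin: centre of its underside.
Things that resemble listed ones, but are neither listed nor needed, are in the scene too. Leave any orange or red look-alike of the small_sieve alone.

How it is judged:
By the outcome, as a careful person would: the job done as asked, in the order asked, and still so for the second after the job is handed in, with the robot touching nothing.
It also fails if it takes over 128 s, if anything falls off the work surface, if the arm or the gripper's body presses on something with over 40 N, if the wrist force passes 120 N, or if a joint passes its speed limit or range.

### The arm

A 6-joint arm with a two-finger parallel gripper is mounted at the origin on the work surface. World frame = base frame: x ahead of the robot, y to its left, z up, the work surface at z = 0. Lengths are in m, angles in rad, forces in N, time in s.
With the tool pointing down it reaches from about 0.35 to 0.775 m from the base axis. Payload 7.3 kg.
Tool frame: the origin (TCP) lies at the very end of the fingers, on their centre line; the grasp point (between the pads) lies 19 mm behind it (robot.grip_depth is the distance from the TCP to the grasp point, in m); z points along the fingers, y is the line along which they close (so a half turn about z gives the same grasp; the last joint's range is limited). The gripper opens to 92 mm and grips with 3 to 60 N. Pads are 19 mm wide; open, the fingers measure 130 mm over their backs; the gripper's body (75 mm by 190 mm) begins 47 mm behind the grasp point.
Start: joints at [1.094, 0.342, 1.524, -0, 1.275, -0.146], TCP at [0.171, 0.497, 0.227] pointing down, gripper open.
Joint ranges: [-2.53, 2.53], [-0.77, 2.02], [0.04, 2.7], [-1, 4.14], [0.28, 2.66], [-3.11, 3.11]. Speed limits (rad/s): [2.57, 2.57, 3.14, 3.14, 3.14, 3.14].

### API

Orientations are given as [roll, pitch, yaw] about the fixed x, y, z axes, in that order (R = Rz(yaw) Ry(pitch) Rx(roll)).
In Python, from rig import robot, eoat, eyes, current_time_s, current_joints, current_qd, current_tau, current_position, current_orientation, current_ft_force, current_moment, current_opening, current_grip_force gives the robot as it stands. Calls block until the motion is done:
- robot.move_to(position, orientation): joint-space move of the TCP to a pose.
- robot.move_l(position, rate=0.15, rotation=None): straight line of the TCP; rotation=None keeps the orientation; rate is the mean speed in m/s.
- robot.move_joints(angles): joint-space move.
- eoat.move_gripper(opening, f_grip=None): opening from 0.0 (shut) to 1.0 (fully open); f_grip is the grip in N (None keeps the last); returns when the fingers have stopped.
- robot.dwell(seconds).
- robot.solve_ik(position, orientation): joint angles nearest the present ones, or None.
- eyes.snapshot(name): name is "side" or "top"; returns the picture (480x640x3 uint8, red, green, blue); there is no depth.
- eyes.get_calibration(name): a dict with "vertical_fov" (degrees; the focal length in pixels is half the picture's height over the tangent of half this angle, whatever the lens; pixels are square), "cx", "cy" (the principal point, pixels), "dist_coeffs" ([k1, k2, p1, p2, k3] as OpenCV has them; the pictures are not rectified), "position" and "rotation" of the camera in the world. Camera axes: x right, y down, z forward; pixel columns grow to the right and rows downward; lengths in m; the calibration is good to about 2 mm. A picture is of the moment at which its call begins. get_calibration takes no time and is no camera call.
A pose or a line that the arm cannot do raises robot.Unreachable and nothing moves.
- robot.job_done(): hands the job in; it is judged then, once.
Readings, each from a call of its own:
- current_time_s(): time.
- current_joints(): joint angles.
- current_qd(): joint speeds.
- current_tau(): joint torques, N m.
- current_position(): TCP position.
- current_orientation(): TCP orientation.
- current_ft_force(): force on the tool from outside, world axes, zero at the start.
- current_moment(): the same for the moment, N m.
- current_opening(): opening from 0.0 (shut) to 1.0 (fully open).
- current_grip_force(): force on a finger pad.
Only numpy, scipy, OpenCV 4.12 (cv2) and the standard library are available. Lean on these libraries where they do the work, as an engineer would, in place of code of your own. Each camera call takes 0.05 s, during which the arm holds its last target. There are 200 camera calls.

## Working session

There is one attempt and no reset: what is moved stays moved. The work goes in short steps, each a Python script; the robot and the scene stay as the last script left them, time stands still between calls to the robot, and variables do not carry over. Pictures are saved under pics/ and viewed, at most 14 in all, crops included, and the job is handed in when it is done.

```bash
ls; mkdir -p pics; python3 - <<'E'
from rig import robot, eoat, eyes, current_time_s
import cv2
for n in("top","side"):
    im=eyes.snapshot(n); cv2.imwrite(f"pics/{n}0.png",im[:,:,::-1]); print(n,eyes.get_calibration(n))
print(current_time_s(), robot.grip_depth)
E
```

```text
pics
top {'vertical_fov': 52.04762118668867, 'cx': 319.6386512402975, 'cy': 239.79575929248585, 'dist_coeffs': array([-0.06235735,  0.        ,  0.        ,  0.        ,  0.        ]), 'position': array([ 0.33212906, -0.04408261,  1.02778078]), 'rotation': array([-2.96067333,  0.01297149, -1.58257487])}
side {'vertical_fov': 55.636030026809735, 'cx': 315.43138828702735, 'cy': 241.79619592533422, 'dist_coeffs': array([-0.10226078,  0.        ,  0.        ,  0.        ,  0.        ]), 'position': array([0.13528436, 0.56473213, 0.85457325]), 'rotation': array([-2.41099347, -0.01326159, -2.56141084])}
0.1 0.0188
```

View pics/top0.png

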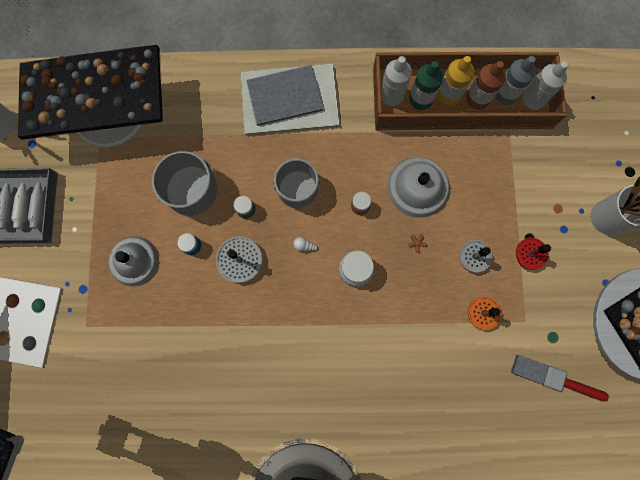

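View pics/side0.png

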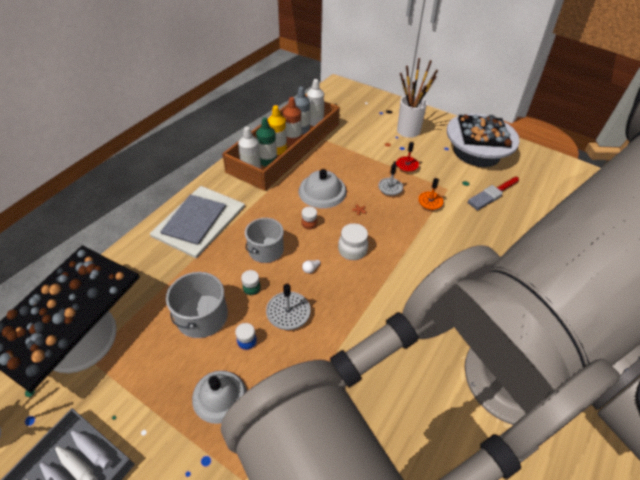

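Both views show the same layout. In the top view: large pot (184,183), small pot (297,184), large lid (418,186), small lid (133,260), large sieve (240,260), steel small sieve (477,257). Look-alikes for the small sieve are red (532,254) and orange (485,314). The two grey-dish lids can only be told apart by size. I'll take the plain steel sieve at (477,257) and check it in a crop with model overlays.

```bash
cat > h.py <<'E'
import numpy as np, cv2
from scipy.spatial.transform import Rotation as R
from rig import *
from rig import robot, eoat, eyes
def cam(n):
    c=eyes.get_calibration(n); f=240/np.tan(np.radians(c["vertical_fov"]/2))
    K=np.array([[f,0,c["cx"]],[0,f,c["cy"]],[0,0,1]]); return K,np.array(c["dist_coeffs"]),R.from_euler("xyz",c["rotation"]).as_matrix(),np.array(c["position"])
def proj(n,P):
    K,d,M,p=cam(n); return cv2.projectPoints(np.float64(P).reshape(-1,1,3),cv2.Rodrigues(M.T)[0],-M.T@p,K,d)[0][:,0]
def world(n,uv,z):
    K,d,M,p=cam(n); q=cv2.undistortPoints(np.float64([[uv]]),K,d)[0,0]; r=M@[q[0],q[1],1]; return p+r*(z-p[2])/r[2]
def circ(x,y,z,r,k=72):
    a=np.linspace(0,2*np.pi,k); return np.c_[x+r*np.cos(a),y+r*np.sin(a),0*a+z]
# circles (z, r) outlining each thing
M={"large_pot":[(.084,.058),(.084,.0545)],"small_pot":[(.070,.044),(.070,.0405)],
"large_lid":[(0,.068),(.075,.011)],"small_lid":[(0,.054),(.075,.011)],
"large_sieve":[(.018,.048),(.107,.008)],"small_sieve":[(.018,.034),(.093,.008)]}
def mosaic(n,im,P,fn,h=40,s=6.65,draw=True):
    T=[]
    for k,(x,y) in P.items():
        c=np.round(proj(n,[[x,y,.04]])[0]).astype(int); u,v=c-h
        t=cv2.getRectSubPix(im,(2*h,2*h),(float(c[0]),float(c[1]))); t=cv2.resize(t[:,:,::-1],(266,266),interpolation=cv2.INTER_CUBIC); q=266/(2*h)
        if draw:
            for (z,r),col in zip(M[k],((0,255,0),(0,255,255))):
                pts=(proj(n,circ(x,y,z,r))-c+h)*q
                cv2.polylines(t,[np.int32(pts*8)],True,col,1,cv2.LINE_AA,3)
        for g in range(0,2*h,10):
            cv2.putText(t,str(u+g),(int(g*q),8),0,.3,(255,255,255)); cv2.putText(t,str(v+g),(0,int(g*q)+3),0,.3,(255,255,255))
        cv2.putText(t,k,(5,260),0,.4,(255,255,0)); T.append(t)
    while len(T)%3: T.append(T[0]*0)
    cv2.imwrite(fn,np.vstack([np.hstack(T[i:i+3]) for i in range(0,len(T),3)]))
E
python3 - <<'E'
from h import *
im=cv2.imread("pics/top0.png")[:,:,::-1].copy()
g={"large_pot":(182,181,.084),"small_pot":(297,182,.07),"large_lid":(424,179,.075),"small_lid":(122,257,.075),"large_sieve":(241,260,.018),"small_sieve":(477,257,.018)}
P={k:world("top",v[:2],v[2])[:2] for k,v in g.items()}
for k in P: print(k,P[k].round(4),np.hypot(*P[k]).round(3))
for k,v in {"jar_a":(243,204,.046),"jar_b":(362,200,.046),"jar_c":(187,242,.046),"tub":(356,266,.062),"red":(532,256,.018),"orange":(485,314,.018),"bulb":(305,245,.01)}.items(): print(k,world("top",v[:2],v[2])[:2].round(3))
mosaic("top",im,P,"pics/m1.png")
E
```

```text
large_pot [0.6293 0.2421] 0.674
small_pot [0.6273 0.0108] 0.627
large_lid [ 0.6283 -0.2459] 0.675
small_lid [0.4773 0.3597] 0.598
large_sieve [0.4766 0.131 ] 0.494
small_sieve [ 0.476 -0.36 ] 0.597
jar_a [0.589 0.124]
jar_b [ 0.594 -0.122]
jar_c [0.511 0.238]
tub [ 0.455 -0.105]
red [ 0.476 -0.476]
orange [ 0.358 -0.369]
bulb [ 0.508 -0.002]
```

View pics/m1.png

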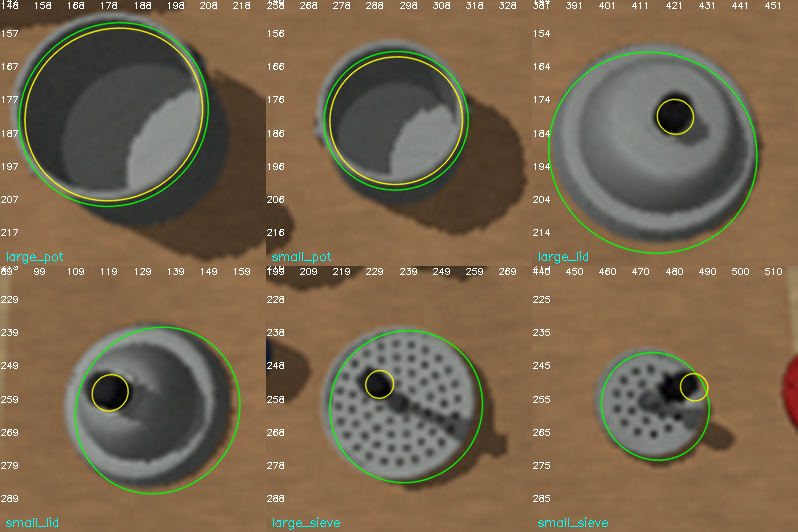

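The overlays confirm the identities: lid and sieve sizes match, and the small sieve is plain steel. My reads are off by 2–3 px, so I'll refine them with an edge fit of the known circles in both cameras.

```bash
cat >> h.py <<'E'
def fit(n,im,xy,z,r,span=.014,dr=.003):
    g=cv2.GaussianBlur(im.astype(np.float32),(0,0),.8); gm=np.sqrt(sum(cv2.Sobel(g,cv2.CV_32F,a,1-a)**2 for a in(0,1))).sum(2); gm=np.minimum(gm,150)
    best=(-1,)
    for st,sp in((.002,span),(.0005,.002)):
        c=xy if st==.002 else best[1:3]
        for dx in np.arange(-sp,sp+1e-6,st):
            for dy in np.arange(-sp,sp+1e-6,st):
                for rr in np.arange(r-dr,r+dr+1e-6,.001):
                    uv=proj(n,circ(c[0]+dx,c[1]+dy,z,rr,48)).astype(np.float32)
                    s=cv2.remap(gm,uv[None],None,cv2.INTER_LINEAR).mean()
                    if s>best[0]: best=(s,c[0]+dx,c[1]+dy,rr)
    return best
E
python3 - <<'E'
from h import *
P={"large_pot":(.632,.244),"small_pot":(.63,.012),"large_lid":(.634,-.246),"small_lid":(.477,.364),"large_sieve":(.478,.132),"small_sieve":(.477,-.358)}
for k in P:
    for n in("top","side"):
        im=cv2.imread(f"pics/{n}0.png")[:,:,::-1].copy()
        for z,r in (M[k] if "pot" in k else M[k]):
            print(k,n,z,r,np.round(fit(n,im,P[k],z,r,dr=.003 if r>.03 else .001),4))
E
```

```text
large_pot top 0.084 0.058 [1.500e+02 6.345e-01 2.460e-01 6.000e-02]Traceback (most recent call last):
  File "<stdin>", line 7, in <module>
  File "h.py", line 40, in fit
    uv=proj(n,circ(c[0]+dx,c[1]+dy,z,rr,48)).astype(np.float32)
       ~~~~^^^^^^^^^^^^^^^^^^^^^^^^^^^^^^^^^
  File "h.py", line 9, in proj
    K,d,M,p=cam(n); return cv2.projectPoints(np.float64(P).reshape(-1,1,3),cv2.Rodrigues(M.T)[0],-M.T@p,K,d)[0][:,0]
            ~~~^^^
  File "h.py", line 6, in cam
    c=eyes.get_calibration(n); f=240/np.tan(np.radians(c["vertical_fov"]/2))
ValueError: time passes only in moves, steps and waits
```

```bash
sed -i 's/^def cam(n):/import functools\n@functools.lru_cache\ndef cam(n):/; s/gm=np.minimum(gm,150)/gm=np.minimum(gm,400)/' h.py
cat > f.py <<'E'
from h import *
P={"large_pot":(.632,.244),"small_pot":(.63,.012),"large_lid":(.634,-.246),"small_lid":(.477,.364),"large_sieve":(.478,.132),"small_sieve":(.477,-.358)}
for k in P:
    for n in("top","side"):
        im=cv2.imread(f"pics/{n}0.png")[:,:,::-1].copy()
        for z,r in M[k]:
            print(k,n,z,r,np.round(fit(n,im,P[k],z,r,dr=.003 if r>.03 else .001),4).tolist())
E
time python3 f.py
```

```text
large_pot top 0.084 0.058 [373.9854, 0.634, 0.244, 0.055]
large_pot top 0.084 0.0545 [373.9927, 0.634, 0.244, 0.0555]
large_pot side 0.084 0.058 [359.4293, 0.632, 0.2395, 0.056]
large_pot side 0.084 0.0545 [359.6471, 0.6315, 0.2395, 0.0565]
small_pot top 0.07 0.044 [372.5108, 0.63, 0.013, 0.043]
small_pot top 0.07 0.0405 [371.0831, 0.63, 0.013, 0.0425]
small_pot side 0.07 0.044 [353.3922, 0.63, 0.0075, 0.042]
small_pot side 0.07 0.0405 [353.6707, 0.63, 0.0075, 0.0425]
large_lid top 0 0.068 [264.8319, 0.639, -0.25, 0.065]
large_lid top 0.075 0.011 [395.3341, 0.6305, -0.2445, 0.012]
large_lid side 0 0.068 [282.5973, 0.636, -0.254, 0.069]
large_lid side 0.075 0.011 [375.6446, 0.625, -0.2385, 0.012]
small_lid top 0 0.054 [317.7854, 0.478, 0.3615, 0.052]
small_lid top 0.075 0.011 [374.4485, 0.478, 0.36, 0.012]
small_lid side 0 0.054 [252.2918, 0.4795, 0.3605, 0.055]
small_lid side 0.075 0.011 [394.0354, 0.474, 0.366, 0.012]
large_sieve top 0.018 0.048 [301.7729, 0.4695, 0.1195, 0.045]
large_sieve top 0.107 0.008 [398.4538, 0.4755, 0.133, 0.009]
large_sieve side 0.018 0.048 [334.0289, 0.478, 0.131, 0.049]
large_sieve side 0.107 0.008 [373.2871, 0.4735, 0.1375, 0.009]
small_sieve top 0.018 0.034 [300.7145, 0.469, -0.363, 0.031]
small_sieve top 0.093 0.008 [372.9552, 0.476, -0.3515, 0.009]
small_sieve side 0.018 0.034 [328.1104, 0.479, -0.3615, 0.034]
small_sieve side 0.093 0.008 [394.5328, 0.4825, -0.3705, 0.007]
real	0m7.072s
user	0m7.516s
sys	0m0.268s
```

```bash
cat >> h.py <<'E'
B={"large_lid":(.049,.075,.011),"small_lid":(.049,.075,.011),"large_sieve":(.079,.107,.008),"small_sieve":(.065,.093,.008)}
def hull(n,k,x,y,dz=0):
    z0,z1,r=B[k]; return cv2.convexHull(proj(n,np.vstack([circ(x,y,z0+dz,r),circ(x,y,z1+dz,r)])).astype(np.float32))
def cen(h): m=cv2.moments(h); return np.array([m["m10"]/m["m00"],m["m01"]/m["m00"]]),m["m00"]
def blob(n,im,k,xy,dz=0,th=30):
    from scipy.optimize import fsolve
    c0,a0=cen(hull(n,k,*xy,dz)); _,lab,st,ce=cv2.connectedComponentsWithStats((im.max(2)<th).astype(np.uint8))
    ok=[i for i in range(1,len(st)) if .3*a0<st[i,4]<3*a0]; i=min(ok,key=lambda i:np.hypot(*(ce[i]-c0)))
    s=fsolve(lambda q:cen(hull(n,k,*q,dz))[0]-ce[i],xy,epsfcn=1e-5); return s.round(4).tolist(),int(st[i,4]),round(a0),ce[i].round(1).tolist()
E
python3 - <<'E'
from h import *
P={"large_lid":(.634,-.247),"small_lid":(.478,.3625),"large_sieve":(.477,.131),"small_sieve":(.478,-.36)}
for k in P:
    for n in("top","side"):
        im=cv2.imread(f"pics/{n}0.png")[:,:,::-1].copy()
        for th in (25,35,45): print(k,n,th,*blob(n,im,k,P[k],th=th))
Q={"large_pot":(.634,.244),"small_pot":(.63,.013),**P}
mosaic("top",cv2.imread("pics/top0.png")[:,:,::-1].copy(),Q,"pics/m2.png")
Q={"large_pot":(.632,.2395),"small_pot":(.63,.0075),**P}
mosaic("side",cv2.imread("pics/side0.png")[:,:,::-1].copy(),Q,"pics/m3.png")
E
```

```text
large_lid top 25 [0.6335, -0.2472] 84 136 [423.4, 178.4]
large_lid top 35 [0.6334, -0.2476] 104 136 [423.5, 178.4]
large_lid top 45 [0.6335, -0.2476] 109 136 [423.5, 178.4]
large_lid side 25 [0.491, 0.1157] 32 94 [286.5, 290.2]
large_lid side 35 [0.6334, -0.2514] 36 94 [322.9, 174.3]
large_lid side 45 [0.6339, -0.2514] 48 94 [322.8, 174.2]
small_lid top 25 [0.4775, 0.3599] 54 151 [124.4, 257.8]
small_lid top 35 [0.4784, 0.3628] 85 151 [123.0, 257.4]
small_lid top 45 [0.4795, 0.365] 116 151 [122.0, 256.9]
small_lid side 25 [0.4776, 0.3617] 72 182 [214.9, 383.1]
small_lid side 35 [0.4789, 0.3615] 97 182 [214.5, 382.7]
small_lid side 45 [0.4784, 0.3616] 111 182 [214.6, 382.8]
large_sieve top 25 [0.4769, 0.1327] 32 82 [233.4, 254.4]
large_sieve top 35 [0.4778, 0.1347] 55 82 [232.4, 253.9]
large_sieve top 45 [0.4779, 0.1357] 64 82 [231.9, 253.9]
large_sieve side 25 [0.477, 0.1333] 32 101 [286.5, 290.2]
large_sieve side 35 [0.4767, 0.1329] 44 101 [286.7, 290.1]
large_sieve side 45 [0.4773, 0.1326] 56 101 [286.6, 289.9]
small_sieve top 25 [0.4774, -0.3553] 63 93 [484.0, 251.7]
small_sieve top 35 [0.4778, -0.3554] 73 93 [484.0, 251.5]
small_sieve top 45 [0.4779, -0.3548] 80 93 [483.7, 251.5]
small_sieve side 25 [0.6228, -0.2331] 28 66 [322.8, 174.4]
small_sieve side 35 [0.3607, -0.3692] 22 66 [434.6, 183.4]
small_sieve side 45 [0.4787, -0.3605] 24 66 [393.0, 168.8]
```

View pics/m2.png

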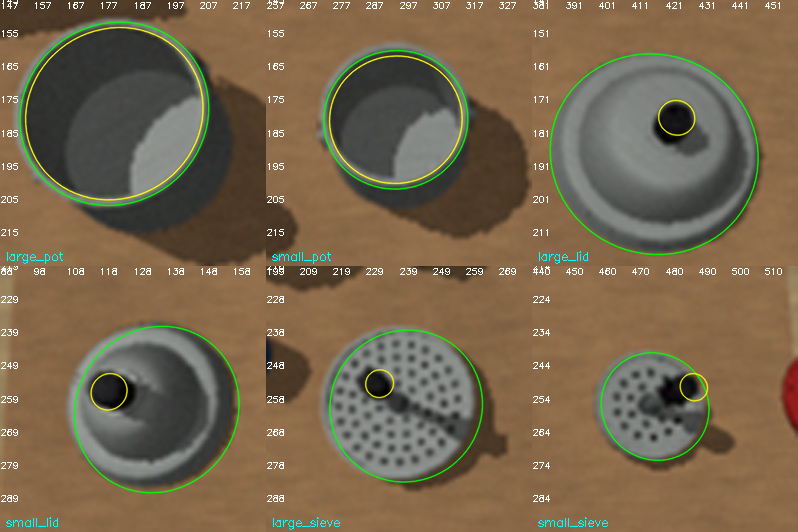

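View pics/m3.png

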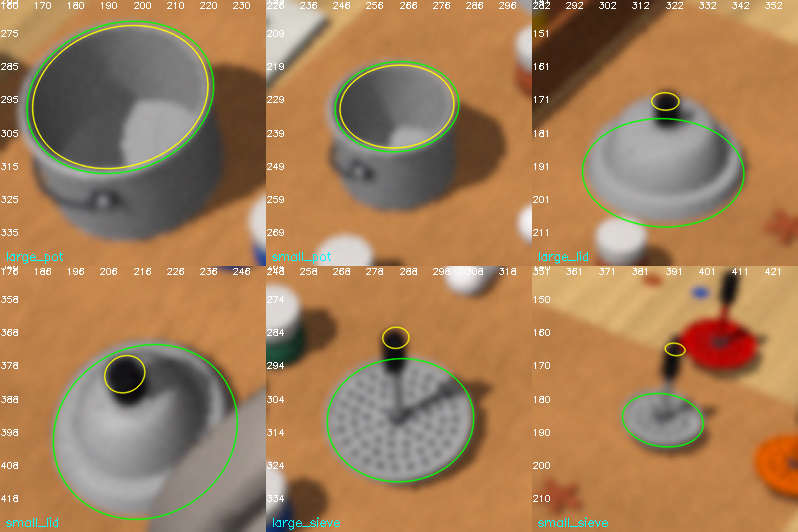

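Top and side fits agree to about 4 mm. Large sieve (.477,.133), small sieve (.478,-.358), pots (.633,.242) and (.630,.010), lids (.634,-.2495) and (.4785,.362). Each grasp will be centred by closing twice, 90° apart. I'm starting with the large sieve.

```bash
cat >> h.py <<'E'
def go(x,y,z,yaw): robot.move_to([x,y,z],[np.pi,0,yaw])
def st(t=""): print(t,"t%.1f"%current_time_s(),np.round(current_position(),4),"op %.3f"%current_opening(),"g %.1f"%current_grip_force(),"F",np.round(current_ft_force(),1),flush=True)
def pick(x,y,zt,yaw,up,w=.5,dyaw=np.pi/2):
    go(x,y,up,yaw); eoat.move_gripper(w,8); robot.move_l([x,y,zt],.15)
    eoat.move_gripper(0,6); st("c1"); eoat.move_gripper(w)
    robot.move_l([x,y,zt],.1,rotation=[np.pi,0,yaw+dyaw]) if False else go(x,y,zt,yaw+dyaw)
    eoat.move_gripper(0,6); eoat.move_gripper(0,25); st("c2")
E
python3 - <<'E'
from h import *
print(current_orientation()); st()
for p in [(.477,.133,.082),(.633,.242,.085),(.478,-.358,.068),(.634,-.2495,.053),(.4785,.362,.053),(.63,.01,.13)]:
    print(p,[None if q is None else np.round(q,2).tolist() for q in (robot.solve_ik(list(p),[np.pi,0,a]) for a in (0,np.pi/2,-np.pi/2))])
pick(.477,.133,.082,0,.19)
robot.move_l([.477,.133,.20],.2); st("up")
E
```

```text
[-3.14029706e+00 -1.97320466e-04  2.81080280e+00]
 t0.1 [0.1703 0.4962 0.2261] op 1.001 g 0.0 F [-0.8  0.2 -0.6]
(0.477, 0.133, 0.082) [[0.12, 0.46, 1.8, -0.0, 0.89, 1.69], [0.12, 0.46, 1.8, -0.0, 0.89, 0.12], [0.12, 0.46, 1.8, -0.0, 0.89, -3.02]]
(0.633, 0.242, 0.085) [[0.25, 0.74, 1.23, -0.0, 1.17, 1.82], [0.25, 0.74, 1.23, -0.0, 1.17, 0.25], [0.25, 0.74, 1.23, 0.0, 1.17, -2.89]]
(0.478, -0.358, 0.068) [[-0.77, 0.63, 1.51, -0.0, 1.0, 0.8], [-0.77, 0.63, 1.51, 0.0, 1.0, -0.77], [-0.77, 0.63, 1.51, -0.0, 1.0, 2.37]]
(0.634, -0.2495, 0.053) [[-0.49, 0.78, 1.25, -0.0, 1.11, 1.08], [-0.49, 0.78, 1.25, 0.0, 1.11, -0.49], [-0.49, 0.78, 1.25, -0.0, 1.11, 2.65]]
(0.4785, 0.362, 0.053) [[0.52, 0.66, 1.52, -0.0, 0.97, 2.09], [0.52, 0.66, 1.52, -0.0, 0.97, 0.52], [0.52, 0.66, 1.52, 0.0, 0.97, -2.62]]
(0.63, 0.01, 0.13) [[-0.11, 0.62, 1.35, -0.0, 1.18, 1.47], [-0.11, 0.62, 1.35, -0.0, 1.18, -0.11], [-0.11, 0.62, 1.35, -0.0, 1.18, 3.04]]
c1 t4.2 [0.4771 0.133  0.0821] op 0.174 g 6.0 F [-0.8 -0.7  1.4]
c2 t7.1 [0.4771 0.133  0.082 ] op 0.165 g 25.0 F [ 0.7  0.8 -1.1]
up t7.8 [0.4762 0.1329 0.1989] op 0.169 g 25.0 F [-0.3  0.  -1.8]
```

```bash
cat >> h.py <<'E'
def down(x,y,z0,z1,fmax=8,rate=.08,step=.01):
    f0=np.array(current_ft_force()); z=z0
    while z>z1+1e-6:
        z=max(z-step,z1); robot.move_l([x,y,z],rate); f=np.array(current_ft_force())-f0
        if np.linalg.norm(f)>fmax: st("CONTACT"); return z
    return z
E
python3 - <<'E'
from h import *
x,y=.633,.242
robot.move_l([x,y,.20],.2); robot.move_l([x,y,.178],.15)
cv2.imwrite("pics/s1.png",eyes.snapshot("side")[:,:,::-1])
down(x,y,.178,.0855,5); st("in")
E
python3 -c "
import cv2;a=cv2.imread('pics/s1.png')[150:390,80:400];cv2.imwrite('pics/s1c.png',cv2.resize(a,(800,600),interpolation=2))"
```

```text
in t12.0 [0.633  0.242  0.0855] op 0.164 g 25.0 F [ 0.3 -0.2 -2.1]
```

View pics/s1c.png

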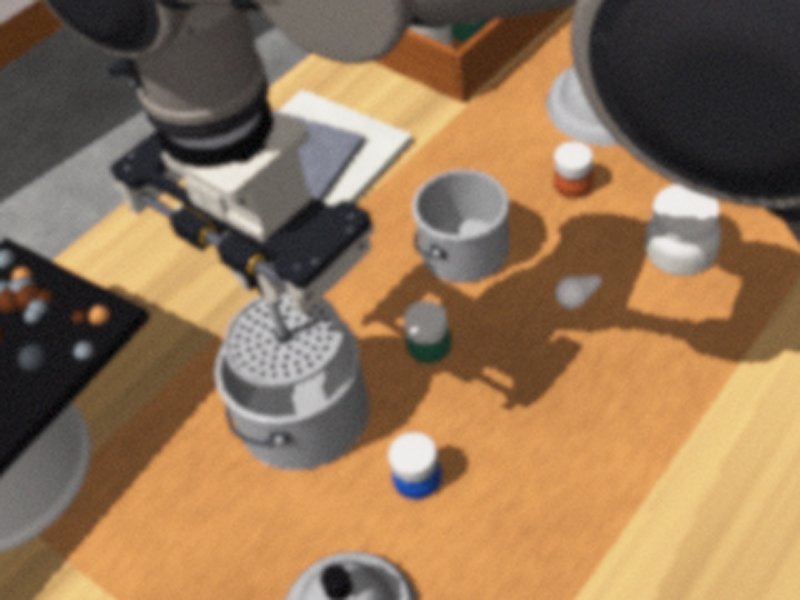

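The picture shows the sieve disc centred over the large pot. It went in without contact force. I'll release it and move to the small sieve.

```bash
python3 - <<'E'
from h import *
x,y=.633,.242
robot.move_l([x,y,.0848],.05); eoat.move_gripper(.38,8); robot.move_l([x,y,.2],.25); st("rel")
go(.478,-.358,.19,np.pi/2)
im=eyes.snapshot("top"); cv2.imwrite("pics/t2.png",im[:,:,::-1]); im2=eyes.snapshot("side"); cv2.imwrite("pics/t2s.png",im2[:,:,::-1])
for n,i in(("top",im),("side",im2)):
    print(n,[blob(n,i,"large_sieve",(x,y),.003,th) for th in (30,40)],[np.round(fit(n,i,(x,y),.084,.0555),4).tolist()])
pick(.478,-.358,.068,np.pi/2,.19,dyaw=-np.pi/2)
robot.move_l([.478,-.358,.20],.2); st("up")
E
```

```text
rel t13.4 [0.6327 0.2419 0.1998] op 0.382 g 0.0 F [-0.4  0.3 -1. ]
top [([0.6325, 0.2395], 49, 95, [181.6, 177.6]), ([0.6341, 0.2422], 77, 95, [180.3, 176.8])] [[375.116, 0.6335, 0.244, 0.0555]]
side [([0.6345, 0.2402], 55, 106, [193.9, 289.5]), ([0.6346, 0.2403], 69, 106, [193.8, 289.5])] [[358.6674, 0.63, 0.2405, 0.0565]]
c1 t18.0 [ 0.4782 -0.358   0.0682] op 0.171 g 6.0 F [1.3 0.4 1.1]
c2 t20.9 [ 0.478  -0.3581  0.068 ] op 0.168 g 25.0 F [-0.3 -0.1  0.9]
up t21.7 [ 0.4775 -0.3574  0.1987] op 0.168 g 25.0 F [-0.1  0.1 -2.4]
```

```bash
python3 - <<'E'
from h import *
x,y=.63,.0103
robot.move_l([x,y,.20],.25); robot.move_l([x,y,.152],.15)
z=down(x,y,.152,.0715,5); st("in")
if z<.072:
    robot.move_l([x,y,.0708],.05); eoat.move_gripper(.38,8); robot.move_l([x,y,.2],.25); st("rel")
    go(.634,-.2495,.15,np.pi/2)
    im=eyes.snapshot("top"); cv2.imwrite("pics/t3.png",im[:,:,::-1]); im2=eyes.snapshot("side"); cv2.imwrite("pics/t3s.png",im2[:,:,::-1])
    for n,i in(("top",im),("side",im2)):
        print(n,[blob(n,i,"small_sieve",(x,y),.003,th) for th in (30,40)],[np.round(fit(n,i,(x,y),.07,.0425),4).tolist()])
    mosaic("top",im,{"large_pot":(.633,.242),"small_pot":(.63,.0103)},"pics/m4.png")
E
```

```text
in t26.4 [0.6301 0.0103 0.0716] op 0.169 g 25.0 F [ 0.9  0.6 -0.8]
rel t27.9 [0.6293 0.0103 0.1987] op 0.383 g 0.0 F [ 0.  -0.1 -0.2]
top [([0.6317, 0.0128], 49, 82, [295.6, 178.0]), ([0.6322, 0.013], 62, 82, [295.5, 177.8])] [[375.7264, 0.63, 0.0133, 0.0435]]
side [([0.6325, 0.0094], 35, 83, [263.6, 227.1]), ([0.6321, 0.0097], 51, 83, [263.7, 227.2])] [[341.0076, 0.628, 0.0098, 0.0425]]
```

View pics/m4.png

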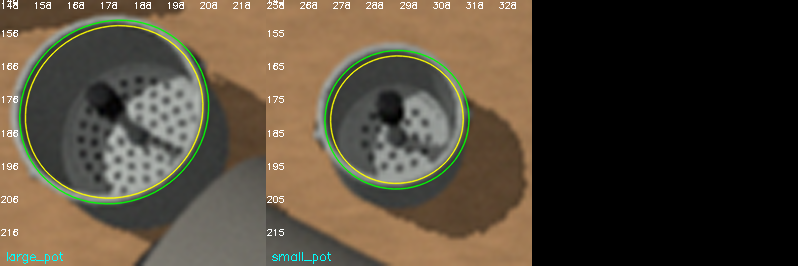

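Both sieves stand inside their pots, with grips at about (178,176) and (293,180). Next, the large lid.

```bash
python3 - <<'E'
from h import *
x,y=.634,-.2495
pick(x,y,.053,np.pi/2,.15,dyaw=-np.pi/2)
robot.move_l([x,y,.205],.2); st("up")
x,y=.632,.2425
robot.move_l([x,y,.205],.3); robot.move_l([x,y,.150],.12); st("hover")
im=eyes.snapshot("side"); cv2.imwrite("pics/s4.png",im[:,:,::-1])
cv2.imwrite("pics/s4c.png",cv2.resize(im[210:370,110:310,::-1],(800,640),interpolation=2)[:600])
E
```

```text
c1 t31.7 [ 0.6342 -0.2496  0.0535] op 0.237 g 6.0 F [0.4 0.7 2.8]
c2 t34.4 [ 0.634  -0.2496  0.053 ] op 0.234 g 25.0 F [ 0.3 -0.9  0.4]
up t35.4 [ 0.6333 -0.2491  0.2034] op 0.228 g 25.0 F [-0.5  0.2 -2.2]
hover t37.8 [0.6325 0.2422 0.1506] op 0.234 g 25.0 F [-0.3 -0.3 -0.8]
```

View pics/s4c.png

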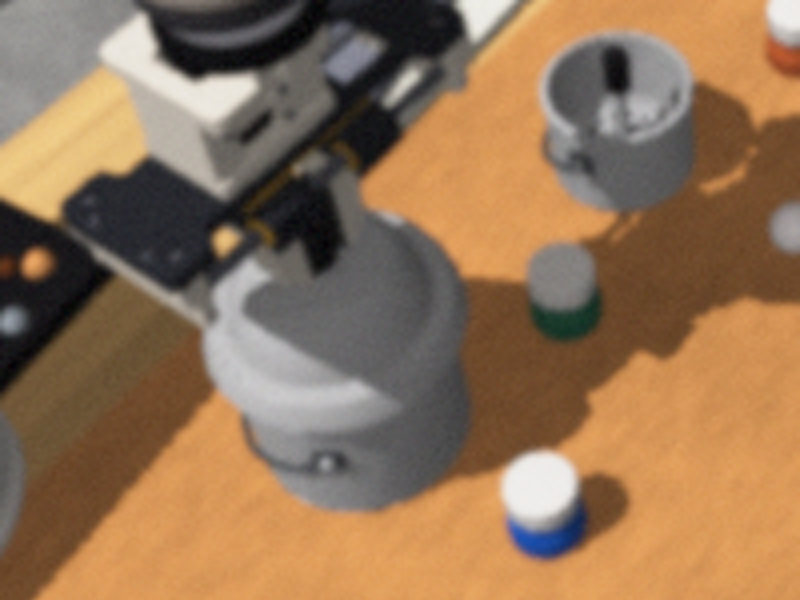

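The lid is level above the rim and nearly centred, so I'm lowering it with force watch.

```bash
python3 - <<'E'
from h import *
x,y=.632,.2417
robot.move_l([x,y,.148],.05)
z=down(x,y,.148,.1265,4,.05,.003); st("low")
if z<.127:
    z=down(x,y,.1265,.1245,3,.02,.0005); st("seat")
E
```

```text
low t40.0 [0.632  0.2417 0.1266] op 0.231 g 25.0 F [ 0.3 -0.1 -1.5]
CONTACT t41.0 [0.6321 0.2417 0.1252] op 0.235 g 25.0 F [-2.2 -0.9  5.1]
seat t41.0 [0.6321 0.2417 0.1252] op 0.235 g 25.0 F [-2.2 -0.9  5.1]
```

```bash
python3 - <<'E'
from h import *
x,y=.632,.2417
eoat.move_gripper(.45,8); robot.move_l([x,y,.2],.25); st("rel")
x,y=.4785,.362
go(x,y,.15,np.pi/2)
pick(x,y,.053,np.pi/2,.15,dyaw=-np.pi/2)
robot.move_l([x,y,.20],.2)
x,y=.6287,.0103
robot.move_l([x,y,.20],.3); robot.move_l([x,y,.136],.12); st("hover")
im=eyes.snapshot("side"); cv2.imwrite("pics/s5.png",im[:,:,::-1])
cv2.imwrite("pics/s5c.png",cv2.resize(im[190:350,140:340,::-1],(800,640),interpolation=2)[:600])
E
```

```text
rel t42.1 [0.6323 0.2418 0.2012] op 0.449 g 0.0 F [-0.4  0.7 -0.7]
c1 t45.2 [0.4788 0.3621 0.0534] op 0.235 g 6.0 F [-0.1  0.5  2.3]
c2 t47.9 [0.4785 0.362  0.053 ] op 0.231 g 25.0 F [0.8 0.4 0.1]
hover t50.9 [0.6291 0.0106 0.1367] op 0.231 g 25.0 F [-0.9  0.1 -1.7]
```

View pics/s5c.png

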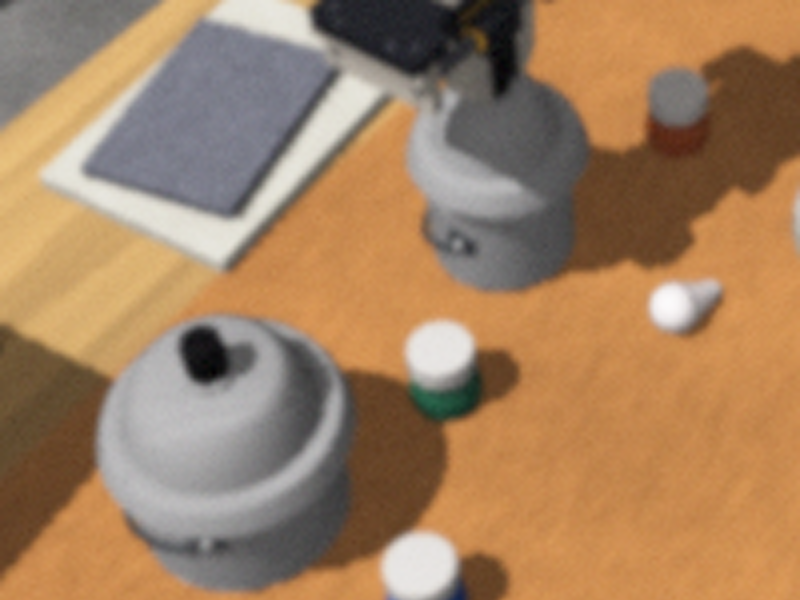

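The large lid sits level. The small lid hovers centred over its pot, so I'm lowering it.

```bash
python3 - <<'E'
from h import *
x,y=.6287,.0103
robot.move_l([x,y,.134],.05)
z=down(x,y,.134,.1125,4,.05,.003); st("low")
if z<.113:
    z=down(x,y,.1125,.1105,3,.02,.0005); st("seat")
if z<.112:
    eoat.move_gripper(.45,8); robot.move_l([x,y,.2],.25); go(.4,.3,.25,0); robot.dwell(.3); st("rel")
    T=[]
    for n in("top","side"):
        im=eyes.snapshot(n); cv2.imwrite(f"pics/{n}6.png",im[:,:,::-1])
        print(n,[blob(n,im,k,p,dz,35)[0] for k,p,dz in(("large_lid",(.632,.2417),.072),("small_lid",(.6287,.0103),.058))])
        c=im[120:270,130:330] if n=="top" else im[190:340,130:330]
        T.append(cv2.resize(c[:,:,::-1],(400,300),interpolation=2))
    cv2.imwrite("pics/e6.png",np.hstack(T))
E
```

```text
low t53.2 [0.6287 0.0103 0.1125] op 0.231 g 25.0 F [-0.5 -0.3 -1.6]
CONTACT t54.0 [0.6288 0.0103 0.1113] op 0.230 g 25.0 F [-1.   0.5  1.8]
seat t54.0 [0.6288 0.0103 0.1113] op 0.230 g 25.0 F [-1.   0.5  1.8]
rel t56.7 [0.4004 0.2996 0.2498] op 0.450 g 0.0 F [ 0.9 -0.  -0.3]
top [[0.6337, 0.2418], [0.6307, 0.0115]]
side [[0.6333, 0.2401], [0.6464, -0.0604]]
```

View pics/e6.png

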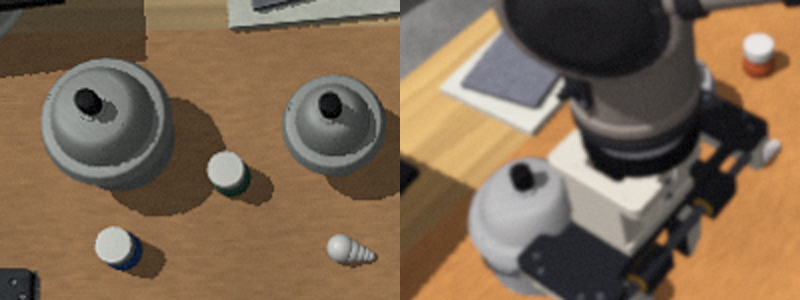

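The top view shows both lids centred with knobs up. The arm hides the small lid in the side view, so one clear side look is left.

```bash
python3 - <<'E'
from h import *
go(.45,-.4,.3,0); robot.dwell(.2); st()
im=eyes.snapshot("side"); cv2.imwrite("pics/e7.png",cv2.resize(im[190:350,140:340,::-1],(750,600),interpolation=2))
E
```

```text
t59.5 [ 0.4504 -0.3995  0.3001] op 0.448 g 0.0 F [-0.3  0.2 -0.4]
```

View pics/e7.png

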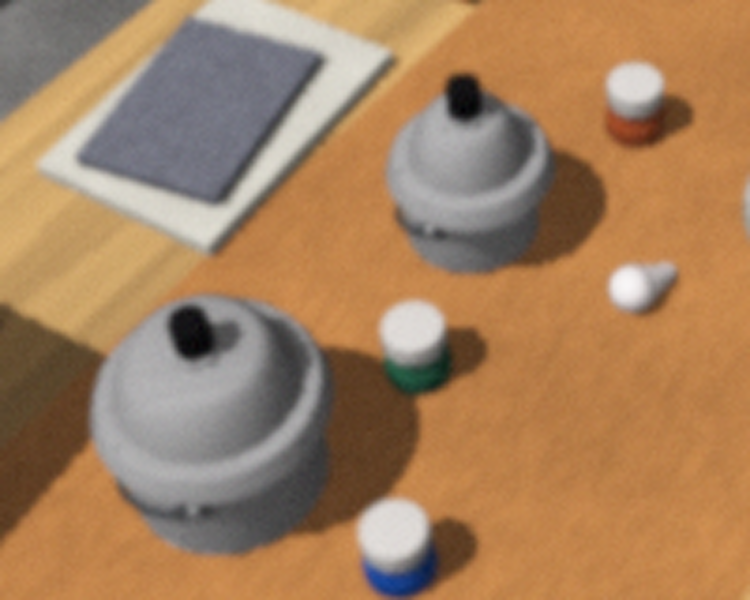

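Both lids sit level with knobs up at (190,330) and (463,97), and the three jars are upright where they were. I'm handing in.

```bash
python3 -c "
from rig import robot
print(robot.job_done())"
```

```text
the job is handed in; nothing more can be done
None
```

I handed the job in at about 60 s: each pot has its matching sieve standing stem up inside and its own lid seated level with the knob up, and I saw no shift in the pots, jars or tub.

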